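# Scan a tube rack and hold it up to the light panel

## Task

Book out the tube rack: take the code scanner from its mat, aim it squarely at the white label on the side of the rack in its tray from about 7 cm, keep it steady there for a good second, then lay it gently back on its mat and let go. Next lift the rack by its handle, always level with its four tubes in it, and hold it about 5 cm in front of the lit panel, square to it, label side away, tubes centred on the lit area in width and height, not touching it. Finish while holding it there level and still, the other things on the bench left where they are.

Things in the scene. Friction and masses are not known exactly. Their poses are not given: they have to be found in the camera images.
- scanner_grip (a point): Where to grip the cordless code scanner: centre of its dark barrel, ahead of the handle, 28 mm above the surface that it lies on. Own x: along the barrel, the way it looks (level); y: away from the handle's foot (level); z: up. The barrel is 46 mm wide along y here (the gripper closes along y) and 52 mm high, and runs from 70 mm behind this point to 40 mm ahead; its grey nose is 50 mm wide.
- scanner_window (a point): Centre of the scanner's dark red reading window, in its nose, 40 mm ahead (own x) of the grip point; same axes. The line of sight runs along +x from here.
- scanner: The pistol-shaped scanner, lying on its side, 56 mm thick, 0.14 to 0.24 kg; origin 20 mm behind the grip point and 28 mm below it, same axes. Handle on the barrel's -y side, about 34 to 75 mm behind the grip point, its foot ending 130 mm out; a small yellow trigger ahead of the handle. It reads by itself when aimed: no trigger pull.
- scan_mat: Dark blue-grey rubber mat, 240 (own x) by 180 (own y) by 3 mm, fixed to the bench; origin at the centre of its underside. The scanner lies on it and goes back on it: its grip point must be over the mat, the scanner lying flat on the side it lay on before.
- tray: Shallow fixed steel spill tray, 210 (own x) by 140 (own y) mm, rim 14 mm high, floor 4 mm thick; origin at the centre of its underside. The rack stands in it.
- rack: Red tube rack, 2 rows of 5 square openings, 150 long (own x) by 58 wide (own y) mm, decks up to 64 mm; origin at the centre of its underside, z up. A steel strap at each end rises to a carrying handle along x over the middle, top at 156 mm. With its tubes 0.3 to 0.45 kg, nearly balanced under the middle of the handle.
- rack_grip (a point): Centre of the black grip on the rack's carrying handle: a bar 80 mm long along own x, 16 mm wide (y) and 16 mm high (z), 147.5 mm above the rack's underside. The gripper closes along y. Tube caps end 60 mm below this point. Axes as the rack's: z up.
- rack_mid (a point): Middle of the rack between the tubes, 46 mm above its underside, right under the handle grip (101.5 mm below it). Axes as the rack's: x along the rack, y across it (the label is on the -y side), z up.
- rack_label (a point): Centre of the white code label (48 by 30 mm with black bars) on the middle of the rack's long -y side, 39 mm from the rack's centre plane and 48 mm above its underside. It faces the rack's -y and leans back so as to look about 26 degrees upwards; a level line of sight along the rack's +y reads it. Axes as the rack's.
- tube0: Capped tube, 16 mm across, cap 18 mm, 84 mm tall, standing loose in the rack, blue cap; origin at the centre of its underside.
- tube1: The same, white cap.
- tube2: The same, blue cap.
- tube3: The same, white cap.
- panel_face (a point): Centre of the lit face (220 wide by 150 high mm) of the white viewing light panel that stands fixed on the bench, top at 220 mm; this point is 125 mm above the bench. Own x: along the panel's width, level; z: up; the face looks along own -y, towards where the rack is to be held. A foot, 120 by 90 mm and 10 mm high, reaches 24 mm out in front of the face.
- light_panel: The light panel's frame: origin on the bench under its middle, 21.5 mm behind the face; same axes.
- dropper_bottle: Bystander: amber dropper bottle with red collar, 32 mm across, 92 mm tall; origin under its centre.
- wash_bottle: Bystander: white wash bottle, red cap, 64 mm across, 200 mm tall with its spout; origin under its centre.
- dish_red: Bystander: closed dish with red agar, 93 mm across, 15 mm high; origin under its centre.
- dish_amber: Bystander: the same with amber agar.
- marker: Bystander: blue marker pen, 135 mm long (own x), 12 mm thick.

How it is judged:
By the outcome, as a careful person would: the job done as asked, in the order asked, and still so for the second after the job is handed in, while the arm keeps its last pose, push and grip.
It also fails if it takes over 64 s, if anything falls off the work surface, if the arm or the gripper's body presses on something with over 40 N, if the wrist force passes 120 N, or if a joint passes its speed limit or range.

## Robot

A 6-joint arm with a two-finger parallel gripper is mounted at the origin on the work surface. World frame = base frame: x ahead of the robot, y to its left, z up, the work surface at z = 0. Lengths are in m, angles in rad, forces in N, time in s.
With the tool pointing down it reaches from about 0.275 to 0.875 m from the base axis. Payload 12.5 kg.
Tool frame: the origin (TCP) lies on the centre line of the jaws, within the pads' length; the fingertips stand r.finger_overhang ahead of it and the grasp point (between the pads) lies 3 mm ahead of it (r.finger_overhang is the distance from the TCP to the fingertips, in m); z points along the fingers, y is the direction in which the jaws open and shut (so a half turn about z gives the same grasp; the last joint's range is limited). The gripper opens to 85 mm and grips with 20 to 120 N. Pads are 22 mm wide; open, the fingers measure 114 mm over their backs; the gripper's body (76 mm by 85 mm) begins 54 mm behind the grasp point. The pads swing forward as they close: fully open they stand 13 mm farther back than shut.
Start: joints at [1.063, 0.351, 1.652, -0, 1.139, -0.085], TCP at [0.226, 0.502, 0.232] pointing down, gripper open.
Joint ranges: [-2.75, 2.75], [-0.79, 2.1], [0.01, 2.65], [-1.57, 4.71], [0.07, 3.14], [-2.87, 2.87]. Speed limits (rad/s): [2.22, 2.22, 2.79, 3.14, 3.14, 3.14].

## Interface

Orientations are given as a unit quaternion [x, y, z, w].
In Python, from cell import r, optics gives the robot as it stands. The module is installed in compiled form; this text tells all that it offers. Calls block until the motion is done:
- r.move_to(position, orientation): joint-space move of the TCP to a pose.
- r.move_linear(position, rot=None, vel=0.15): straight line of the TCP; rot=None keeps the orientation; vel is the mean speed in m/s.
- r.set_joints(angles): joint-space move.
- r.set_gripper(opening, squeeze=None): opening from 0.0 (shut) to 1.0 (fully open); squeeze is the grip in N (None keeps the last); returns when the fingers have stopped.
- r.sleep(seconds).
- r.inverse_kinematics(position, orientation): joint angles nearest the present ones, or None.
- optics.get_image(name): name is "scene" or "top" or "wrist"; returns a dict with "pixels" (480x640x3 uint8, red, green, blue), "depth" (480x640 float32, m along the optical axis (not along the pixel's ray), 0 where there is no reading), "fx", "fy", "cx", "cy" (pixels), "D" ([k1, k2, p1, p2, k3] as OpenCV has them; the pictures are not rectified), "camera_from_world" (4x4, takes a point from world to camera coordinates); the wrist camera has in their place "mount" (4x4, takes a point from camera to tool coordinates, whose origin is the TCP and whose axes are the flange's). Camera axes: x right, y down, z forward; pixel columns grow to the right and rows downward; lengths in m; the calibration is good to about 2 mm. A picture is of the moment at which its call begins: read the wrist's pose just before it.
A pose or a line that the arm cannot do raises r.PlanningError and nothing moves.
- r.hand_in(): hands the job in, once; it reports no verdict.
Readings, each from a call of its own:
- r.current_t(): time.
- r.current_q(): joint angles.
- r.current_qvel(): joint speeds.
- r.current_effort(): joint torques, N m.
- r.current_tool_pos(): TCP position.
- r.current_ee_rot(): TCP orientation.
- r.current_contact_force(): force on the tool from outside, world axes, zero at the start.
- r.current_torque(): the same for the moment, N m.
- r.current_opening(): opening from 0.0 (shut) to 1.0 (fully open).
Only numpy, scipy, OpenCV 4.12 (cv2) and the standard library are available. Lean on these libraries where they do the work, as an engineer would, in place of code of your own. Each camera call takes 0.05 s, during which the arm holds its last target.

## Working session

There is one attempt and no reset: what is moved stays moved. The work goes in short steps, each a Python script; the robot and the scene stay as the last script left them, time stands still between calls to the robot, and variables do not carry over. Pictures are saved under pics/ and viewed, and the job is handed in when it is done.

```bash
mkdir -p pics
cat > h.py <<'E'
import numpy as np, cv2
from cell import r, optics
from scipy.spatial.transform import Rotation as R
def snap(name,fn):
    p=r.current_tool_pos();q=r.current_ee_rot()
    im=optics.get_image(name)
    T=None
    if 'camera_from_world' in im: T=np.linalg.inv(np.array(im['camera_from_world']))
    else:
        W=np.eye(4);W[:3,:3]=R.from_quat(q).as_matrix();W[:3,3]=p
        T=W@np.array(im['mount'])
    im['T']=T
    cv2.imwrite('pics/'+fn+'.png',im['pixels'][:,:,::-1])
    np.savez('pics/'+fn+'.npz',pixels=im['pixels'],depth=im['depth'],K=[im['fx'],im['fy'],im['cx'],im['cy']],D=im['D'],T=T)
    return im
def load(fn): return np.load('pics/'+fn+'.npz')
def rays(d,uv):
    fx,fy,cx,cy=d['K'];K=np.array([[fx,0,cx],[0,fy,cy],[0,0,1]])
    n=cv2.undistortPoints(np.array(uv,float).reshape(-1,1,2),K,np.array(d['D'],float)).reshape(-1,2)
    return np.c_[n,np.ones(len(n))]
def plane(d,uv,z):
    v=rays(d,uv)@d['T'][:3,:3].T;o=d['T'][:3,3]
    return o+v*((z-o[2])/v[:,2])[:,None]
def dep(d,uv):
    n=rays(d,uv);uv=np.array(uv).reshape(-1,2).astype(int)
    z=d['depth'][uv[:,1],uv[:,0]]
    return (n*z[:,None])@d['T'][:3,:3].T+d['T'][:3,3]
def cloud(d):
    v,u=np.mgrid[0:480,0:640];uv=np.c_[u.ravel(),v.ravel()]
    return dep(d,uv).reshape(480,640,3)
E
python3 - <<'E'
from h import *
for n in ['scene','top','wrist']:
    im=snap(n,n+'0'); print(n,im['T'].round(3).tolist(),im['fx'],im['D'])
print(r.current_t(),r.finger_overhang,r.current_ee_rot(),r.current_opening())
E
```

```text
scene [[0.732, 0.377, -0.568, 1.253], [0.682, -0.405, 0.609, -0.766], [-0.001, -0.833, -0.553, 0.794], [0.0, 0.0, 0.0, 1.0]] 483.5743495733633 [-0.0676007  0.         0.         0.         0.       ]
top [[-0.012, -0.997, 0.072, 0.481], [-0.999, 0.009, -0.035, 0.001], [0.034, -0.073, -0.997, 1.118], [0.0, 0.0, 0.0, 1.0]] 458.00553997314535 [-0.01600972  0.          0.          0.          0.        ]
wrist [[0.409, 0.877, 0.254, 0.162], [0.913, -0.393, -0.114, 0.53], [-0.0, 0.278, -0.961, 0.374], [0.0, 0.0, 0.0, 1.0]] 351.58140373720164 [-0.00924307  0.          0.          0.          0.        ]
0.15 0.022 [ 2.09824059e-01  9.77739044e-01 -4.52958858e-04 -1.43070677e-04] 0.9982266151673294
```

View pics/scene0.png

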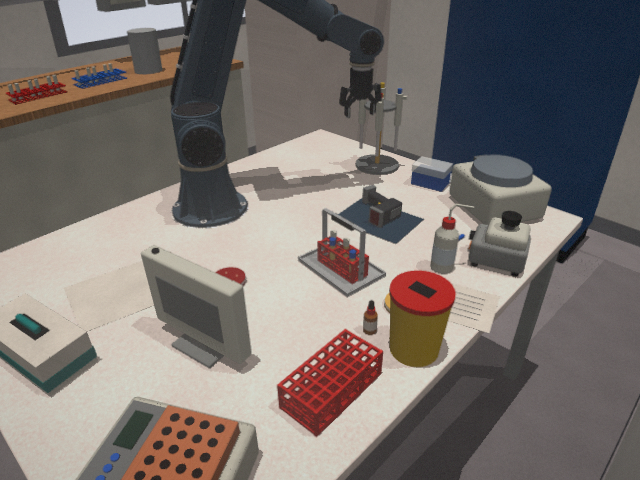

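View pics/top0.png

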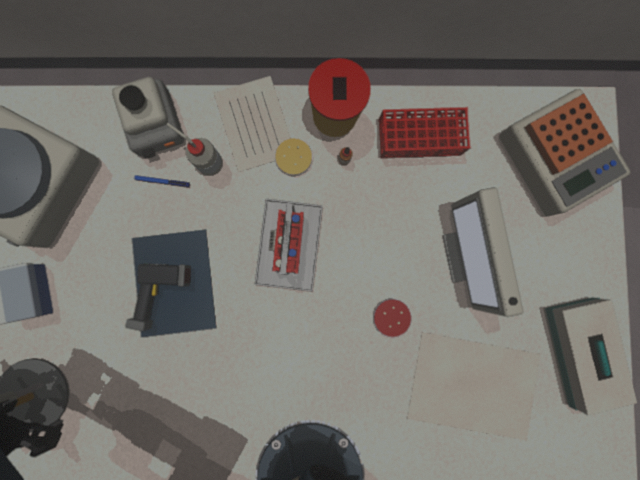

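View pics/wrist0.png

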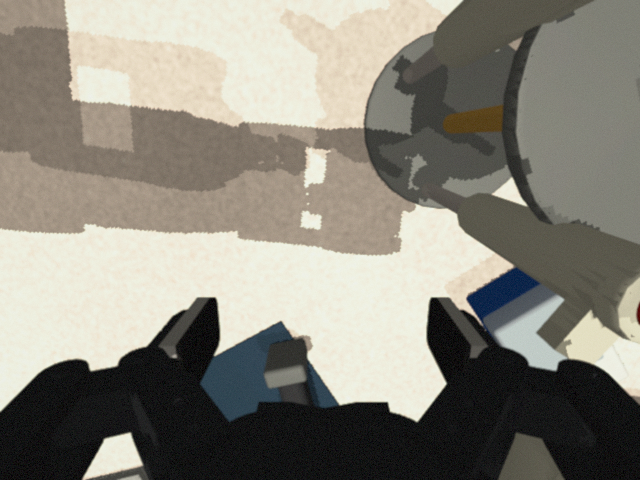

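The scene camera shows the scanner on its mat, the rack in its tray and the light panel. In the top view the scanner is at about (160,285), looking right. The rack is at about (288,243) with its label on the left, and the lit face is at about (475,250), looking left. Next I'll measure these.

Run:
```python
from h import *
d=load('top0');im=d['pixels'][:,:,::-1]
a=cv2.resize(im[180:350,110:340],None,fx=3.4,fy=3.4,interpolation=cv2.INTER_CUBIC)
cv2.imwrite('pics/c1.png',a)
b=cv2.resize(im[170:340,420:540],None,fx=3.4,fy=3.4,interpolation=cv2.INTER_CUBIC)
cv2.imwrite('pics/c2.png',b)
P=cloud(d)
for uv in [(150,250),(205,330),(160,272),(183,275),(265,280),(288,215),(288,240),(288,255),(470,230),(480,290),(500,230),(515,300),(350,400)]:
    print(uv,P[uv[1],uv[0]].round(4))
```

```text
(150, 250) [0.5378 0.3773 0.0054]
(205, 330) [0.345  0.2456 0.0011]
(160, 272) [0.4845 0.3364 0.0573]
(183, 275) [0.4771 0.2826 0.0626]
(265, 280) [0.4626 0.1018 0.0032]
(288, 215) [0.6004 0.039  0.1623]
(288, 240) [0.5478 0.0393 0.1638]
(288, 255) [0.5167 0.0397 0.1587]
(470, 230) [ 0.5682 -0.357   0.1327]
(480, 290) [ 0.4365 -0.3809  0.1158]
(500, 230) [ 0.5597 -0.3853  0.2222]
(515, 300) [ 0.421  -0.4074  0.2278]
(350, 400) [ 0.1732 -0.1    -0.0007]
```

View pics/c1.png

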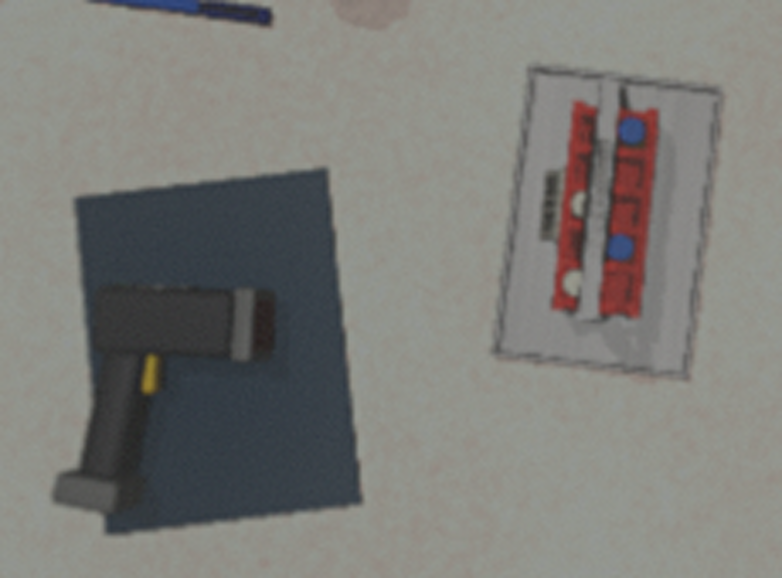

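View pics/c2.png

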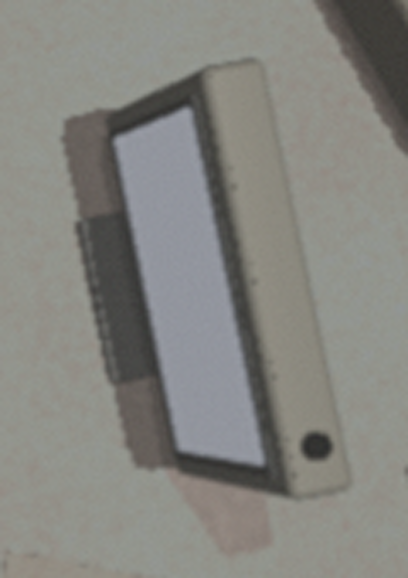

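Run:
```python
from h import *
d=load('top0');im=d['pixels'];hsv=cv2.cvtColor(im,cv2.COLOR_RGB2HSV)
H,S,V=[hsv[...,i].astype(int) for i in range(3)]
def roi(m,x0,y0,x1,y1):
    o=np.zeros(m.shape,np.uint8);o[y0:y1,x0:x1]=m[y0:y1,x0:x1];return o
def big(m):
    c=max(cv2.findContours(m,cv2.RETR_EXTERNAL,cv2.CHAIN_APPROX_NONE)[0],key=cv2.contourArea);return c.reshape(-1,2).astype(float)
def rect(P):
    (c,s,a)=cv2.minAreaRect((P[:,:2]*1000).astype(np.float32));return np.round(c,1),np.round(s,1),round(a,1)
print('hsv', [hsv[y,x].tolist() for x,y in [(200,300),(150,275),(181,275),(190,272),(265,280),(470,230),(288,245),(272,240)]])
# mat
m=roi(V>0,125,225,222,342)&((S>60)&(V<90)&(H>95)&(H<125)).astype(np.uint8)
# scanner barrel: dark low-sat
b=roi((V<75)&(S<70),125,255,200,340).astype(np.uint8)
L=roi((H>105)&(H<130)&(V>135)&(S>15),440,180,500,315).astype(np.uint8)
t=big(m);print('mat',rect(plane(d,t,0.003)))
c=big(b);print('scan',rect(plane(d,c,0.057)))
if L.any():
    c=big(L); 
    q=cv2.boxPoints(cv2.minAreaRect(c.astype(np.float32)));print('lit',cv2.contourArea(c.astype(np.float32)),q)
    print(cv2.approxPolyDP(c.astype(np.float32).reshape(-1,1,2),6,True).reshape(-1,2))
cv2.imwrite('pics/m.png',cv2.resize((m*80+b*160+L*250)[170:345,120:520],None,fx=2,fy=2))
```

```text
hsv [[106, 52, 73], [120, 5, 56], [0, 3, 88], [0, 6, 44], [30, 6, 134], [111, 21, 157], [30, 7, 75], [30, 15, 70]]
mat (array([417.3, 308.5]), array([102.1,  52.4]), 89.3)
scan (array([431.6, 324.2]), array([156. , 183.5]), 89.4)
lit 2188.0 [[452.63855 206.41962]
 [475.38885 201.71266]
 [496.72754 304.84952]
 [473.97723 309.55646]]
[[474. 202.]
 [454. 211.]
 [474. 302.]
 [496. 305.]]
```

View pics/m.png

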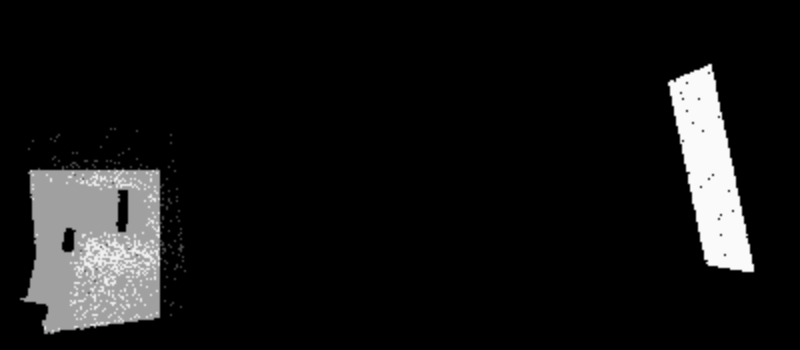

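```bash
cat >> h.py <<'E'
def down(yx):  # tool pointing down, tool x axis at world heading yx (rad)
    x=np.array([np.cos(yx),np.sin(yx),0]);z=np.array([0,0,-1.]);y=np.cross(z,x)
    return R.from_matrix(np.c_[x,y,z]).as_quat()
E
python3 - <<'E'
from h import *
d=load('top0')
g=plane(d,[(171.7,274.4)],0.057)[0];print('grip',g)
print('lit top',plane(d,[(475,202),(496,305)],.2),'bot',plane(d,[(454,211),(474,302)],.05))
q=down(np.pi/2)
print(r.inverse_kinematics([g[0],g[1],.031],q))
print(r.inverse_kinematics([g[0],.15,.052],q))
r.move_to([g[0]-0.02,g[1]-.05,.24],q)
snap('wrist','w1');print(r.current_t(),r.current_tool_pos())
E
```

```text
grip [0.47877927 0.30980463 0.057     ]
lit top [[ 0.61973322 -0.34501463  0.2       ]
 [ 0.4096526  -0.38058616  0.2       ]] bot [[ 0.62109329 -0.35014355  0.05      ]
 [ 0.40577573 -0.39071893  0.05      ]]
[ 4.92683204e-01  6.61722648e-01  1.72902131e+00 -4.44089210e-16
  7.50848693e-01  4.92683204e-01]
[ 2.10797436e-01  5.36276126e-01  1.90620963e+00 -4.44089210e-16
  6.99106894e-01  2.10797436e-01]
1.4667 [0.45823355 0.26069724 0.23994456]
```

View pics/w1.png

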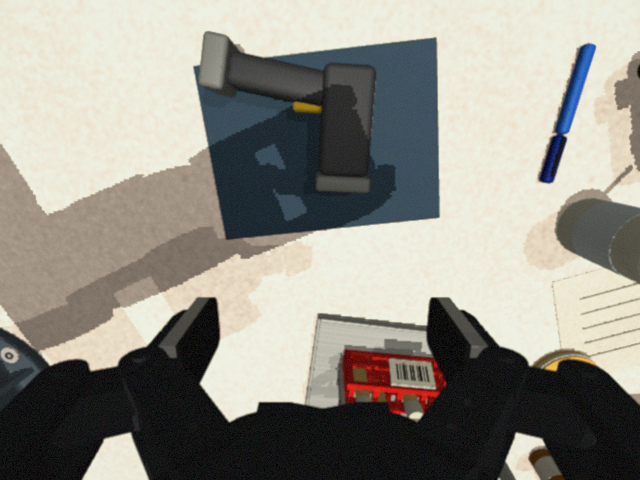

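Run:
```python
from h import *
d=load('w1');im=d['pixels'][:,:,::-1]
cv2.imwrite('pics/c3.png',cv2.resize(im[45:210,270:410],None,fx=4,fy=3.6,interpolation=cv2.INTER_NEAREST))
cv2.imwrite('pics/c4.png',cv2.resize(im[300:430,290:470],None,fx=4,fy=4,interpolation=cv2.INTER_NEAREST))
```

```text
(no output)
```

View pics/c3.png

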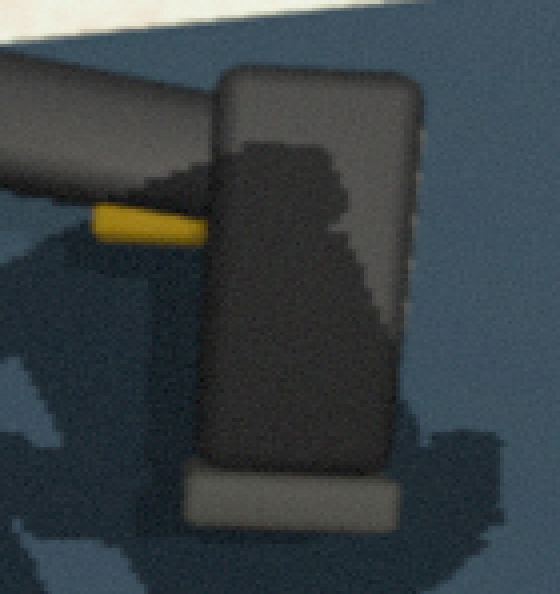

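View pics/c4.png

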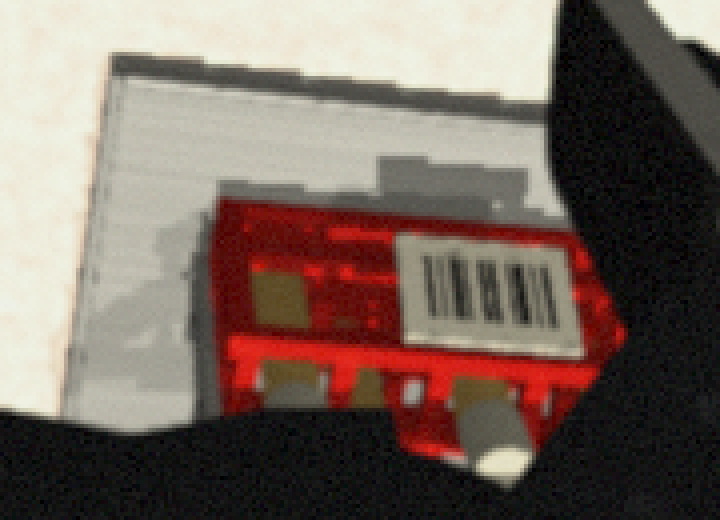

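Run:
```python
from h import *
d=load('w1')
f=lambda L:[(270+x/4,45+y/3.6) for x,y in L]
f2=lambda L:[(290+x/4,300+y/4) for x,y in L]
A=f([(213,100),(424,110),(198,440),(390,440), (320,66),(293,470),(292,530),(185,500),(400,505)])
P=plane(d,A,0.052);print((P*1000).round(1)[:,:2])
m0=(P[0]+P[1])/2;m1=(P[2]+P[3])/2
u=(m1-m0);u/=np.linalg.norm(u);print('dir',u,np.degrees(np.arctan2(u[1],u[0])))
for i in (4,5,6): print((P[i]-m1)@u)
print('widths',np.linalg.norm(P[0]-P[1]),np.linalg.norm(P[2]-P[3]),np.linalg.norm(P[7]-P[8]))
m=(P[7]+P[8])/2;print('nose mid offset', np.cross(u,m-m1))
# label: corners; centre z=.052
Lc=f2([(397,236),(570,248),(584,357),(406,343)]);
c=np.mean(Lc,axis=0);print('label c',plane(d,[c],0.052))
h=0.015*np.cos(np.radians(26))
T=plane(d,Lc[:2],.052-h);B=plane(d,Lc[2:],.052+h);print('label corners',T,B)
# depth check
D=dep(d,[c]);print(D)
# tray edges at rim
print('tray rim corner',plane(d,f2([(115,60),(548,112)]),.014), plane(d,f2([(70,410)]),.014))
```

```text
[[458.8 385.2]
 [504.4 383.2]
 [455.6 305.1]
 [500.  305.2]
 [481.7 392.7]
 [477.7 297.5]
 [477.8 282. ]
 [452.6 289.7]
 [503.  288.6]]
dir [-0.04771641 -0.99886092  0.        ] -92.73498730629319
-0.0876416642311339
0.00761715471426201
0.02312902397862332
widths 0.04562885601211909 0.04435157015194428 0.0503712824988706
nose mid offset [0.         0.         0.00073907]
label c [[0.55811969 0.08164895 0.052     ]]
label corners [[0.53456701 0.09133295 0.03851809]
 [0.58391449 0.08747073 0.03851809]] [[0.58097559 0.07264135 0.06548191]
 [0.53290282 0.07705384 0.06548191]]
[[0.55726374 0.08379223 0.05484099]]
tray rim corner [[0.45457814 0.13319941 0.014     ]
 [0.58210136 0.11654101 0.014     ]] [[0.44040534 0.01044877 0.014     ]]
```

Run:
```python
from h import *
d=load('top0');im=d['pixels'][:,:,::-1]
f=lambda L:[(110+x/3.4,180+y/3.4) for x,y in L]
P=plane(d,f([(610,80),(592,320)]),.158);print('handle',P);v=P[0]-P[1];print(np.degrees(np.arctan2(v[1],v[0])))
P=plane(d,f([(528,65),(722,90),(495,352),(688,378)]),.014);print('tray',P)
for a,b in((0,2),(1,3),(2,3),(0,1)):
    v=P[a]-P[b];print(np.degrees(np.arctan2(v[1],v[0]))%180,np.linalg.norm(v))
P=plane(d,f([(575,102),(658,110),(553,310),(640,318)]),.064+.004);print('rack top',P, P.mean(0))
for a,b in((0,2),(1,3),(2,3),(0,1)):
    v=P[a]-P[b];print(np.degrees(np.arctan2(v[1],v[0]))%180,np.linalg.norm(v))
d2=load('w1')
f2=lambda L:[(290+x/4,300+y/4) for x,y in L]
P=plane(d2,f2([(225,338),(590,368)]),.068);print('deck edge',P);v=P[1]-P[0];print(np.degrees(np.arctan2(v[1],v[0])))
```

```text
handle [[0.62524797 0.03608142 0.158     ]
 [0.47694572 0.04806722 0.158     ]]
-4.6206080258353355
tray [[ 0.65803728  0.09956808  0.014     ]
 [ 0.63911767 -0.03857546  0.014     ]
 [ 0.45466763  0.1232441   0.014     ]
 [ 0.43474451 -0.01219626  0.014     ]]
173.3595945963262 0.2047431848875451
172.645286996761 0.20606856234168716
81.6318703104293 0.1368978609067736
82.20150578424189 0.13943310104024864
rack top [[0.62388904 0.06309665 0.068     ]
 [0.61801904 0.00697056 0.068     ]
 [0.48353552 0.07850075 0.068     ]
 [0.47750641 0.02027941 0.068     ]] [0.5507375  0.04221184 0.068     ]
173.73673550607586 0.14119630195754038
174.58928938439752 0.14114150025419225
84.08781179331149 0.0585326760245805
84.02937389720034 0.0564322232789851
deck edge [[0.48428965 0.08053976 0.068     ]
 [0.58194072 0.07119817 0.068     ]]
-5.464454285891536
```

Run:
```python
from h import *
g=[.4787,.3224]
q=down(np.radians(87.6))
r.move_to([g[0],g[1],.13],q)
r.move_linear([g[0],g[1],.034],vel=.12)
print(r.current_contact_force(),r.current_t())
r.set_gripper(0.0,60)
print(r.current_opening(),r.current_contact_force(),r.current_tool_pos(),r.current_t())
r.move_linear([g[0],g[1],.075],vel=.08)
r.sleep(.1);print(r.current_opening(),r.current_contact_force(),r.current_torque())
snap('wrist','w2');snap('scene','s2');print(r.current_t())
```

```text
[0.33228393 0.71763757 0.53027798] 2.9917
0.5255574704157611 [-1.64944739e-04 -6.44970639e-01  6.64711480e+00] [0.4790901  0.32254488 0.03475521] 3.4417
0.5272180144005878 [ 0.16169603 -0.30742775 -2.34086967] [ 0.01339342 -0.06787103 -0.0018408 ]
4.3083
```

View pics/s2.png

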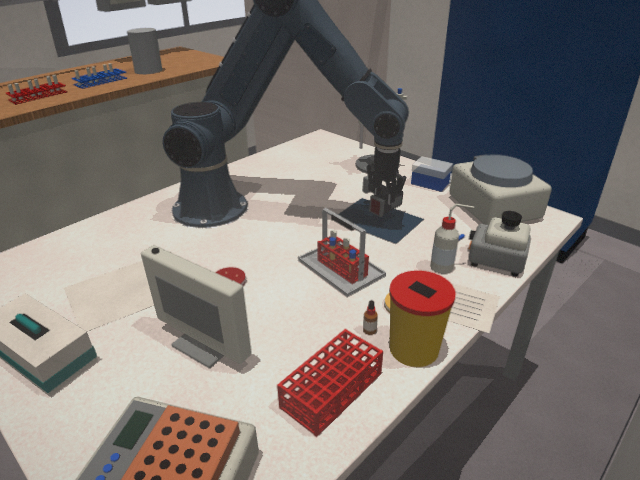

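View pics/w2.png

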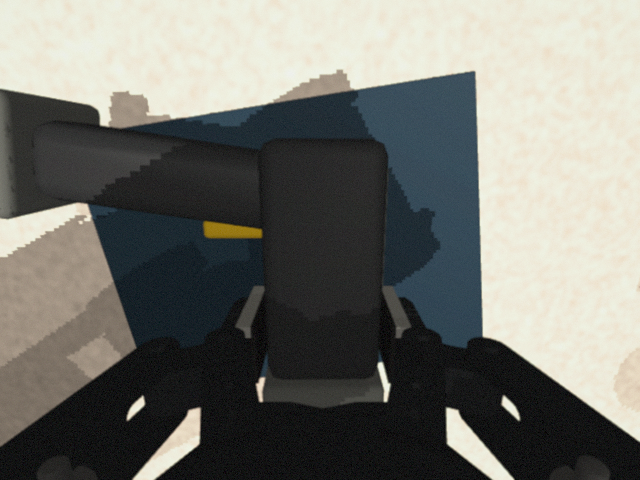

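Run:
```python
from h import *
d=load('w2');P=cloud(d)
for v0 in (160,200,240,290,340):
    p=P[v0-5:v0+5,285:365].reshape(-1,3);print(v0,np.median(p,0).round(4))
for u0 in (285,320,365):
    p=P[180:340,u0-4:u0+4].reshape(-1,3);print(u0,np.median(p,0).round(4))
for u0 in (60,110,160,210): print('handle',np.median(P[160:185,u0-4:u0+4].reshape(-1,3),0).round(4))
# direction of held barrel edges
hz=.031+.0405+.021
q=plane(d,[(263,170),(386,170),(268,350),(379,350)],hz);print(q)
m=(q[2]+q[3])/2-(q[0]+q[1])/2;print(np.degrees(np.arctan2(m[1],m[0])))
```

```text
160 [0.4819 0.3856 0.0955]
200 [0.4815 0.3721 0.0958]
240 [0.4809 0.3577 0.0961]
290 [0.4803 0.3385 0.0965]
340 [0.4795 0.3177 0.097 ]
285 [0.4662 0.351  0.0965]
320 [0.4788 0.3503 0.0963]
365 [0.4952 0.3495 0.096 ]
handle [0.3863 0.3849 0.089 ]
handle [0.4045 0.3841 0.0888]
handle [0.4224 0.3833 0.0887]
handle [0.4404 0.3825 0.0881]
[[0.46046838 0.38276532 0.0925    ]
 [0.50335114 0.38103412 0.0925    ]
 [0.45617801 0.31093026 0.0925    ]
 [0.50120791 0.30912037 0.0925    ]]
-92.56260564747652
```

Run:
```python
from h import *
q=down(np.radians(84.7))
r.move_linear([.57,.235,.075],rot=q,vel=.12)
r.move_linear([.5662,.1911,.0555],rot=q,vel=.08)
r.sleep(.3)
snap('wrist','w3');snap('scene','s3');snap('top','t3')
print(r.current_tool_pos(),r.current_t(),r.current_contact_force())
```

```text
[0.56618812 0.1912454  0.05551816] 6.7083 [ 0.41238463 -0.02547013 -1.56971785]
```

View pics/s3.png

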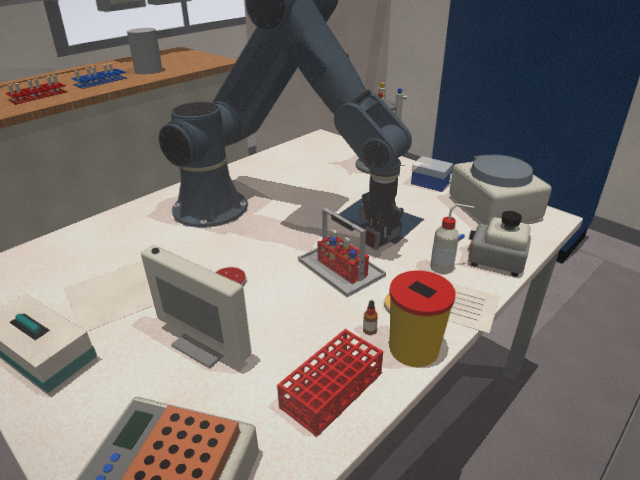

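View pics/t3.png

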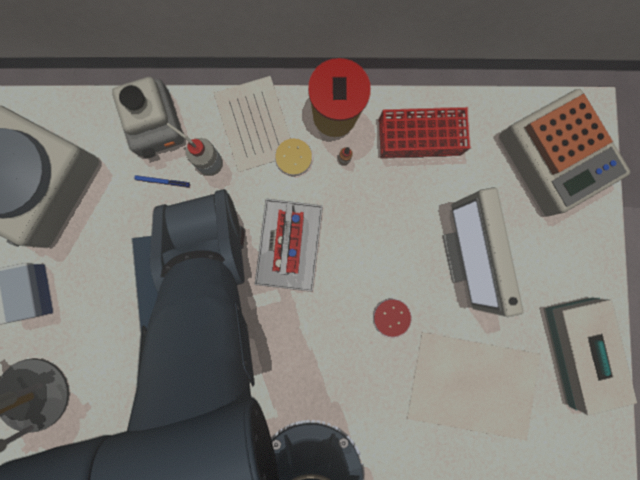

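View pics/w3.png

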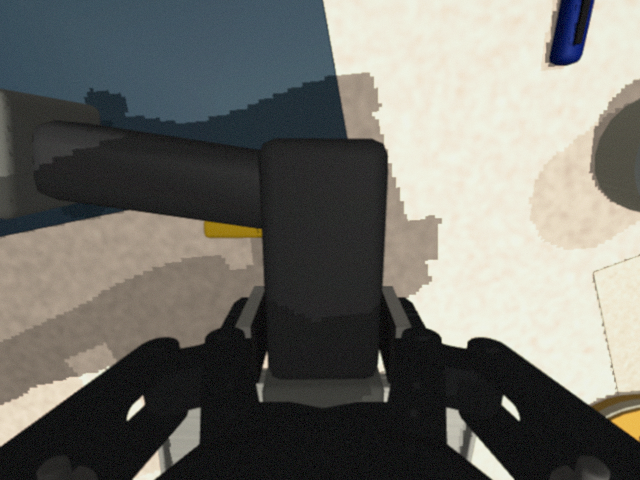

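Run:
```python
from h import *
d=load('top0')
print(plane(d,[(110+551/3.4,180+205/3.4)],.052))
d=load('s3');im=d['pixels'][:,:,::-1]
cv2.imwrite('pics/c5.png',cv2.resize(im[180:290,280:430],None,fx=5,fy=5,interpolation=cv2.INTER_CUBIC))
```

```text
[[0.55522523 0.08075389 0.052     ]]
```

View pics/c5.png

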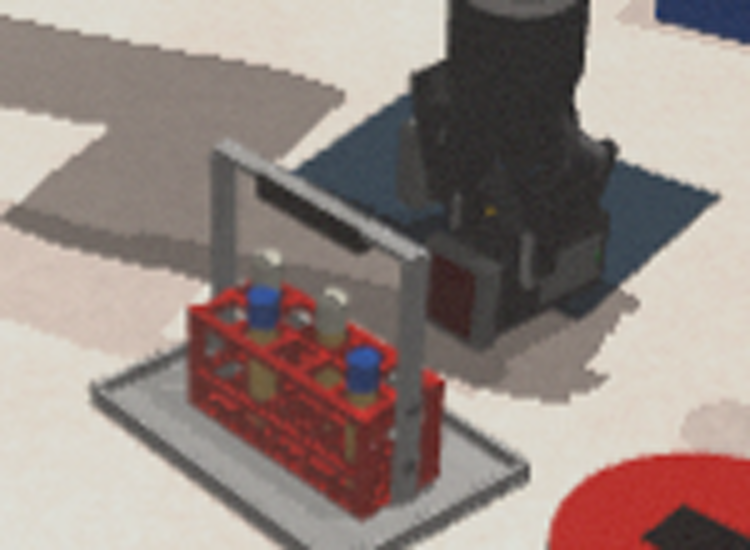

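Run:
```python
from h import *
r.sleep(1.8)
q=down(np.radians(87.6));g=[.4790,.3225]
r.move_linear([.57,.235,.075],vel=.12)
r.move_linear([*g,.075],rot=q,vel=.15)
r.move_linear([*g,.042],vel=.08)
r.sleep(.1);f0=r.current_contact_force()[2]
z=.042
while z>.0325:
    z-=.0008
    r.move_linear([*g,z],vel=.03)
    f=r.current_contact_force()[2]
    if f-f0>1.5: break
print(z,f0,f,r.current_tool_pos(),r.current_t())
```

```text
0.03399999999999998 -1.3975045359900382 7.472403124515421 [0.4791494  0.3225305  0.03473945] 13.2083
```

Run:
```python
from h import *
g=[.4790,.3225]
r.move_linear([*g,.0349],vel=.03);print(r.current_contact_force())
r.set_gripper(1.0);print(r.current_opening(),r.current_t())
r.move_linear([*g,.14],vel=.12)
# view the rack with camera; tool x along rack axis; check IK for both
for h in (-5.2,174.8):
    q=down(np.radians(h))
    for p in ([.552,.0423,.1545],[.514,-.30,.2295]):
        print(h,r.inverse_kinematics(p,q))
snap('wrist','w4');print(r.current_t())
```

```text
[ 0.85533967 -0.81131895 -0.12606621]
0.9962694733287024 13.9417
-5.2 [-7.61098861e-03  4.49375505e-01  1.71560808e+00 -4.44089210e-16
  9.76609070e-01  1.65394246e+00]
-5.2 [-6.06528453e-01  4.34929376e-01  1.53292068e+00 -4.44089210e-16
  1.17374259e+00  1.05502500e+00]
174.8 [-7.61098861e-03  4.49375505e-01  1.71560808e+00 -4.44089210e-16
  9.76609070e-01 -1.48765019e+00]
174.8 [-6.06528453e-01  4.34929376e-01  1.53292068e+00 -4.44089210e-16
  1.17374259e+00 -2.08656766e+00]
15.0167
```

View pics/w4.png

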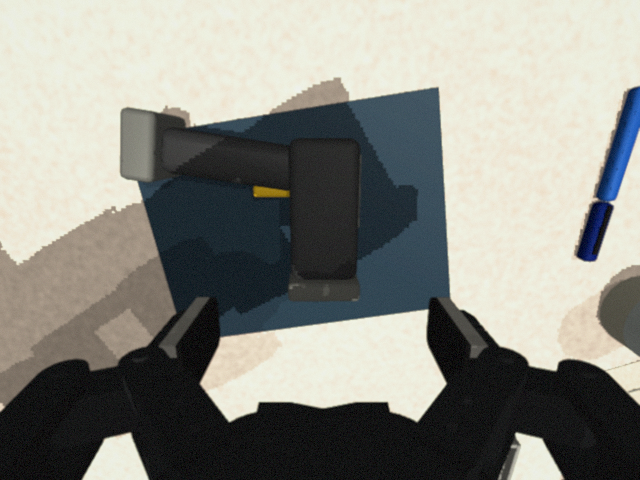

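Run:
```python
from h import *
q=down(np.radians(-5.2))
r.move_to([.47,.05,.30],q);r.sleep(.1)
snap('wrist','w5')
r.move_to([.43,-.20,.30],down(np.radians(-5.2)));r.sleep(.1)
snap('wrist','w6');print(r.current_t())
```

```text
17.5083
```

View pics/w5.png

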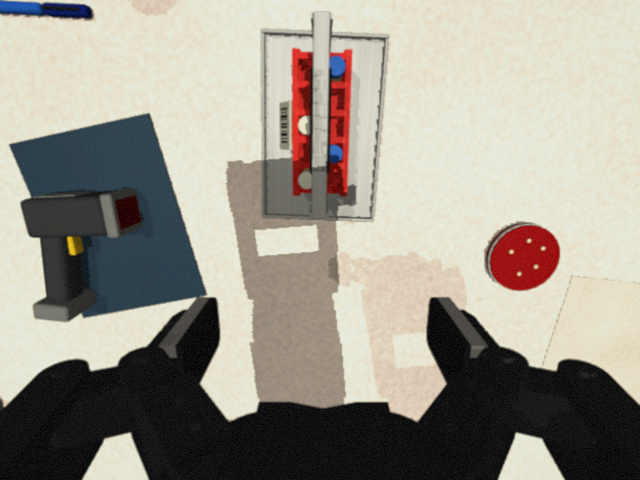

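View pics/w6.png

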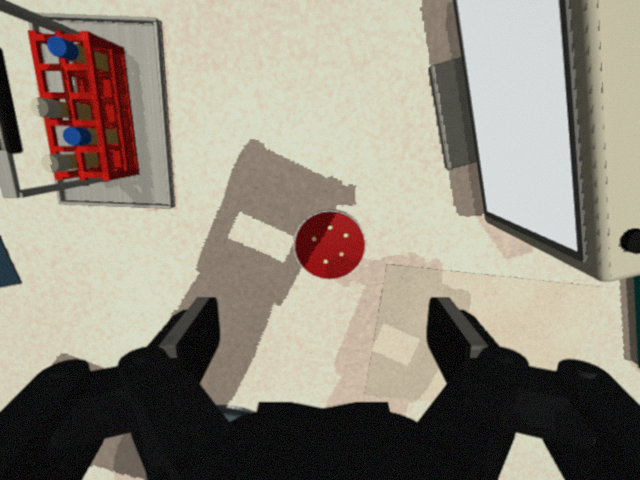

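Run:
```python
from h import *
d=load('w5');im=d['pixels'];hsv=cv2.cvtColor(im,cv2.COLOR_RGB2HSV).astype(int)
red=((hsv[...,1]>150)&((hsv[...,0]<8)|(hsv[...,0]>172))).astype(np.uint8);red[:,:280]=0;red[:,365:]=0;red[230:]=0
ys,xs=np.nonzero(red);print('red bbox',xs.min(),xs.max(),ys.min(),ys.max())
Lx=[(min(xs[ys==y]),y) for y in range(65,185,3) if (ys==y).any()];Rx=[(max(xs[ys==y]),y) for y in range(65,185,3) if (ys==y).any()]
for n,E in (('L',Lx),('R',Rx)):
    P=plane(d,E,.068);vx,vy,x0,y0=cv2.fitLine(P[:,:2].astype(np.float32),cv2.DIST_HUBER,0,.001,.001).ravel()
    print(n,'heading',np.degrees(np.arctan(vy/vx)),'y at x=.552',y0+(0.552-x0)*vy/vx)
b=cv2.resize(im[:230,240:400,::-1],None,fx=2.6*1.3,fy=2.6,interpolation=cv2.INTER_CUBIC);cv2.imwrite('pics/c6.png',b)
d=load('w6');im=d['pixels'];hsv=cv2.cvtColor(im,cv2.COLOR_RGB2HSV).astype(int)
print(hsv[100,520],hsv[50,400],hsv[100,590])
lit=((hsv[...,2]>200)&(hsv[...,0]>95)&(hsv[...,0]<135)).astype(np.uint8);lit[:,:440]=0;lit[:,600:]=0;lit[280:]=0
lit=cv2.morphologyEx(lit,cv2.MORPH_OPEN,np.ones((5,5)))
c=max(cv2.findContours(lit,0,1)[0],key=cv2.contourArea);print(cv2.contourArea(c),cv2.approxPolyDP(c,6,True).reshape(-1,2))
ys,xs=np.nonzero(lit)
for n,z,fn in(('bot',.05,min),('top',.2,max)):
    E=[(fn(xs[ys==y])+(.5 if n=='top' else -.5),y) for y in range(20,200,4)]
    P=plane(d,E,z);vx,vy,x0,y0=cv2.fitLine(P[:,:2].astype(np.float32),cv2.DIST_HUBER,0,.001,.001).ravel()
    print(n,'heading',np.degrees(np.arctan(vy/vx)),'y at x=.514',y0+(0.514-x0)*vy/vx)
# floor: near corners
print('near corners',plane(d,[(487,212)],.05),plane(d,[(580,255)],.2))
```

```text
red bbox 292 351 49 196
L heading -6.313567 y at x=.552 0.07396081
R heading -6.113567 y at x=.552 0.017949143
[ 96   6 220] [ 30  27 217] [ 25  42 108]Traceback (most recent call last):
  File "<stdin>", line 14, in <module>
ValueError: max() iterable argument is empty
```

View pics/c6.png

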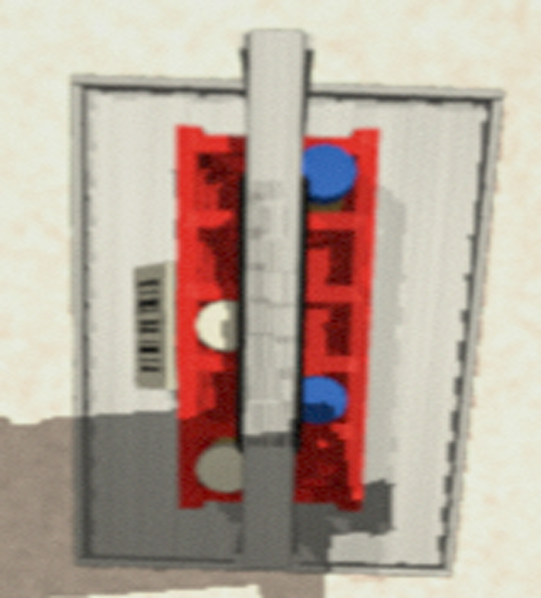

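Run:
```python
from h import *
d=load('w5')
f=lambda L:[(240+x/3.38,y/2.6) for x,y in L]
P=plane(d,f([(277,35),(269,555)]),.160);v=P[0]-P[1];print('handle',P,np.degrees(np.arctan(v[1]/v[0])),P.mean(0),np.linalg.norm(v))
P=plane(d,f([(241,180),(307,180),(238,450),(298,450)]),.1555);print('grip',P.round(4),P.mean(0),np.linalg.norm(P[0]-P[1]))
v=P[0]+P[1]-P[2]-P[3];print(np.degrees(np.arctan(v[1]/v[0])),np.linalg.norm(v)/2)
print('deck',plane(d,f([(178,126),(380,130),(180,508),(362,508)]),.068).mean(0))
d=load('w6');im=d['pixels'];hsv=cv2.cvtColor(im,cv2.COLOR_RGB2HSV).astype(int)
lit=((hsv[...,2]>200)&(hsv[...,1]<17)).astype(np.uint8);lit[:,:440]=0;lit[:,600:]=0;lit[280:]=0
lit=cv2.morphologyEx(cv2.morphologyEx(lit,cv2.MORPH_CLOSE,np.ones((5,5))),cv2.MORPH_OPEN,np.ones((5,5)))
c=max(cv2.findContours(lit,0,1)[0],key=cv2.contourArea);print(cv2.contourArea(c),cv2.approxPolyDP(c,6,True).reshape(-1,2))
lit=cv2.drawContours(np.zeros_like(lit),[c],-1,1,-1)
ys,xs=np.nonzero(lit)
for n,z,fn in(('bot',.05,min),('top',.2,max)):
    E=[(fn(xs[ys==y])+(.5 if n=='top' else -.5),y) for y in range(20,200,4)]
    P=plane(d,E,z);vx,vy,x0,y0=cv2.fitLine(P[:,:2].astype(np.float32),cv2.DIST_HUBER,0,.001,.001).ravel()
    print(n,'heading',np.degrees(np.arctan(vy/vx)),'y at x=.514',y0+(0.514-x0)*vy/vx)
print('near corners',plane(d,[(487,212)],.05),plane(d,[(580,255)],.2))
```

```text
handle [[0.6247827  0.03775549 0.16      ]
 [0.48160825 0.05229122 0.16      ]] -5.7970701512322975 [0.55319547 0.04502335 0.16      ] 0.14391043055274616
grip [[0.5903 0.0488 0.1555]
 [0.589  0.0343 0.1555]
 [0.5143 0.0568 0.1555]
 [0.513  0.0426 0.1555]] [0.55165468 0.04560892 0.1555    ] 0.014540656174667498
-6.136452291853345 0.07644177546397346
deck [0.55190839 0.0451241  0.068     ]
21023.5 [[458   0]
 [487 208]
 [575 247]
 [557   0]]
bot heading 9.92734 y at x=.514 -0.36528608
top heading 10.155349 y at x=.514 -0.36294383
near corners [[ 0.40427378 -0.38403054  0.05      ]] [[ 0.40318567 -0.38506662  0.2       ]]
```

```bash
python3 - <<'E'
from h import *
q=down(np.radians(-5.7));g=[.552,.044]
r.move_to([*g,.24],q)
r.move_linear([*g,.1545],vel=.1)
r.sleep(.1);print(r.current_contact_force(),r.current_tool_pos())
r.set_gripper(0.0,80);r.sleep(.2)
print(r.current_opening(),r.current_contact_force(),r.current_tool_pos(),r.current_t())
r.move_linear([*g,.175],vel=.04);r.sleep(.2)
print(r.current_contact_force(),r.current_torque(),r.current_tool_pos(),r.current_opening())
snap('wrist','w7');snap('scene','s7');snap('top','t7');print(r.current_t())
E
python3 - <<'E'
from h import *
d=load('s7');im=d['pixels'][:,:,::-1]
cv2.imwrite('pics/c7.png',cv2.resize(im[140:300,270:430],None,fx=3.7,fy=3.7,interpolation=cv2.INTER_CUBIC))
E
```

```text
[ 1.04427     0.06086336 -0.21871152] [0.55232953 0.04397479 0.15517477]
0.15075157357988278 [-2.64756656  2.41182964  6.46852941] [0.55208954 0.04414673 0.15481655] 20.575
[-0.88172087  0.68626457 -3.57541113] [-0.01515788 -0.00966861 -0.03556084] [0.55188846 0.04401015 0.17477762] 0.14718928324041175
21.5917
```

View pics/c7.png

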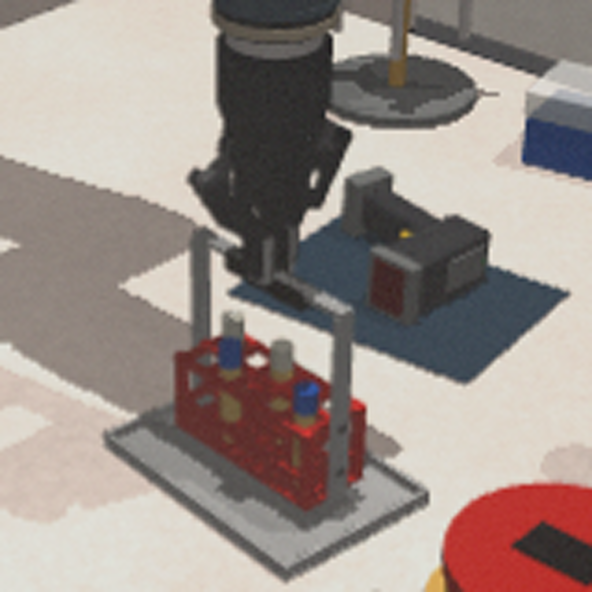

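View pics/w7.png

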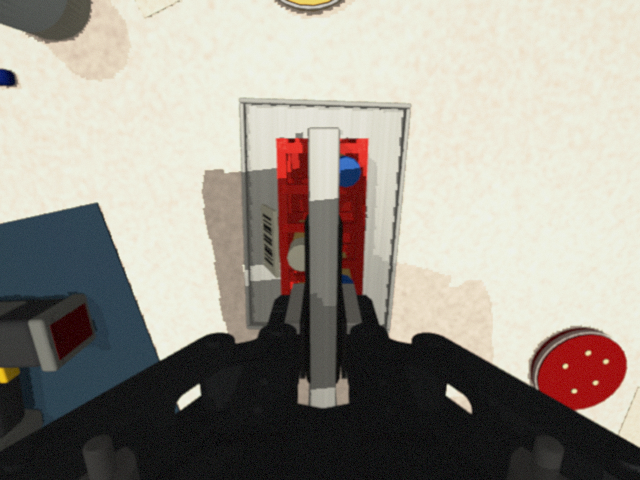

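```bash
cat >> h.py <<'E'
def strap(d):
    P=cloud(d);L=[]
    for v in list(range(140,195,5))+list(range(200,300,10)): L.append(np.median(P[v-2:v+3,316:332].reshape(-1,3),0))
    L=np.array(L);s=np.hypot(L[:,0]-L[0,0],L[:,1]-L[0,1])
    print('strap pitch deg',np.degrees(np.arctan(np.polyfit(s,L[:,2],1)[0])),L[0].round(4),L[-1].round(4))
    return L
E
python3 - <<'E'
from h import *
d=load('w7');strap(d)
E=plane(d,[(324,140),(322.5,300)],.160+.0203);v=E[0]-E[1];print(E,np.degrees(np.arctan(v[1]/v[0])))
P=cloud(d);hsv=cv2.cvtColor(d['pixels'],cv2.COLOR_RGB2HSV).astype(int)
red=(hsv[...,1]>150)&((hsv[...,0]<8)|(hsv[...,0]>172));red[300:]=0;red[:,:270]=0;red[:,375:]=0
Q=P[red];Q=Q[Q[:,2]>.08];print(len(Q),Q.mean(0))
A=np.c_[Q[:,:2]-Q[:,:2].mean(0),np.ones(len(Q))];c=np.linalg.lstsq(A,Q[:,2],rcond=None)[0];print('deck slopes deg',np.degrees(c[:2]),c[2])
E
```

```text
strap pitch deg -0.07550955638313221 [0.6217 0.0368 0.1802] [0.5608 0.0427 0.18  ]
[[0.62169305 0.03656972 0.1803    ]
 [0.55632722 0.04357872 0.1803    ]] -6.120283905886299
4049 [0.57776256 0.04265711 0.09201665]
deck slopes deg [ 5.18979668 -0.36754817] 0.09201665169922563
```

```bash
python3 - <<'E'
from h import *
g=[.552,.044]
r.move_linear([*g,.255],vel=.08)
q=down(np.radians(10.3))
n=np.array([np.sin(np.radians(10.2)),-np.cos(np.radians(10.2))]);pf=np.array([.513,-.3655])
a=pf-n*.11;b=pf-n*.062
r.move_linear([*a,.25],rot=q,vel=.12)
r.move_linear([*a,.2298],vel=.06)
r.move_linear([*b,.2298],vel=.04)
r.sleep(.4);print(b,r.current_tool_pos(),r.current_contact_force(),r.current_opening())
for c in('wrist','scene','top'): snap(c,c+'8')
print(r.current_t());strap(load('wrist8'))
E
python3 - <<'E'
from h import *
for n,(x0,y0,x1,y1) in {'scene8':(110,200,330,380),'top8':(380,160,560,340)}.items():
    im=load(n)['pixels'][:,:,::-1];cv2.imwrite(f'pics/c_{n}.png',cv2.resize(im[y0:y1,x0:x1],None,fx=3.3,fy=3.3,interpolation=cv2.INTER_CUBIC))
E
```

```text
[ 0.50202075 -0.30447987] [ 0.50200292 -0.30444082  0.22980888] [-0.40167737  0.30286597 -3.29841576] 0.14903258109478398
27.8333
strap pitch deg -0.11059391421909623 [ 0.5711 -0.2923  0.2353] [ 0.5109 -0.3034  0.235 ]
```

View pics/c_scene8.png

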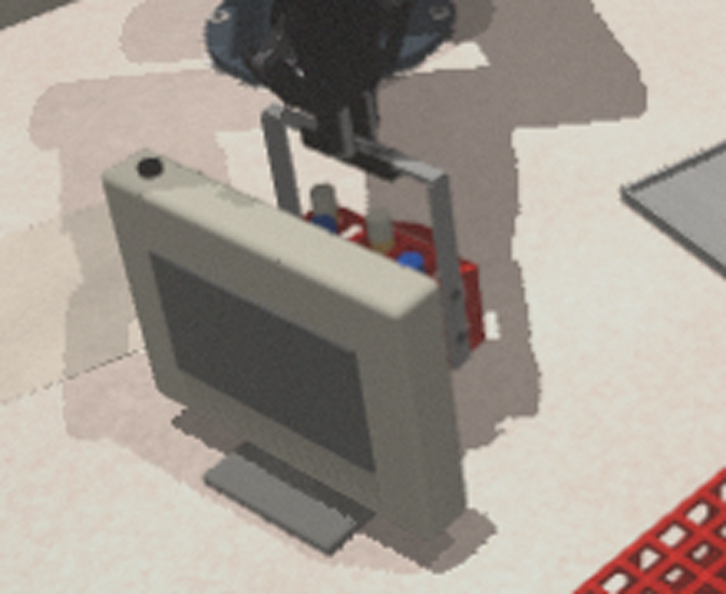

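View pics/c_top8.png

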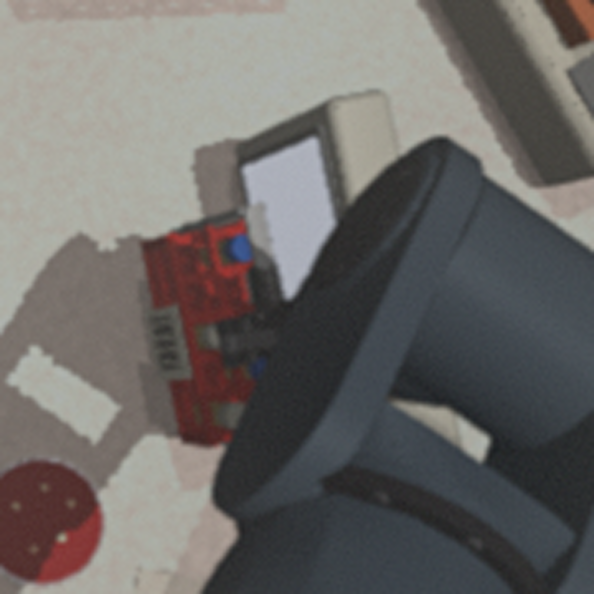

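View pics/wrist8.png

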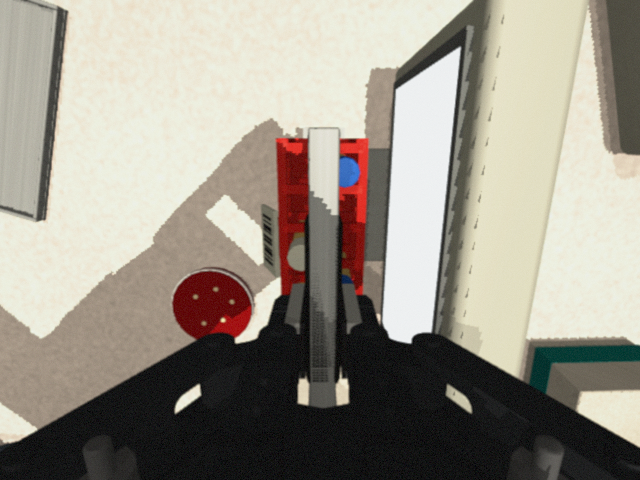

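Run:
```python
from h import *
d=load('wrist8')
B=plane(d,[(397,85),(384,330)],.05);T=plane(d,[(464.5,44),(437,330)],.2)
for P in(B,T):
    v=P[0]-P[1];print(P.round(4),np.degrees(np.arctan(v[1]/v[0])))
    u=np.array([np.cos(np.radians(10.2)),np.sin(np.radians(10.2)),0]);print('centre from far corner',P[0]-.11*u)
S=plane(d,[(324,140),(322.5,300)],.2354);v=S[0]-S[1];print(S.round(4),np.degrees(np.arctan(v[1]/v[0])))
n=np.array([np.sin(np.radians(10.2)),-np.cos(np.radians(10.2)),0])
print('dist strap->face',[(P.mean(0)-S.mean(0))@n for P in(B,T)])
```

```text
[[ 0.6257 -0.3458  0.05  ]
 [ 0.3959 -0.3882  0.05  ]] 10.435120714108505
centre from far corner [ 0.51742779 -0.3653268   0.05      ]
[[ 0.6224 -0.3461  0.2   ]
 [ 0.483  -0.3722  0.2   ]] 10.599539026577611
centre from far corner [ 0.51410884 -0.36560515  0.2       ]
[[ 0.5711 -0.2925  0.2354]
 [ 0.5064 -0.3037  0.2354]] 9.881712442178966
dist strap->face [np.float64(0.0628647916021676), np.float64(0.0625659086446108)]
```

Run:
```python
from h import *
h=np.radians(10.4);n=np.array([np.sin(h),-np.cos(h)]);b=np.array([.514,-.3655])-n*.060
r.move_linear([*b,.2296],rot=down(np.radians(10.7)),vel=.03)
r.sleep(1.0);snap('wrist','w9');snap('scene','s9');strap(load('w9'))
print(b,r.current_tool_pos(),r.current_contact_force(),np.abs(r.current_qvel()).max(),r.current_opening(),r.current_t())
```

```text
strap pitch deg -0.12608817208249443 [ 0.5722 -0.2938  0.2351] [ 0.5122 -0.3053  0.2349]
[ 0.50316885 -0.30648571] [ 0.5031795  -0.30650509  0.2296179 ] [ 0.31092624 -0.56483334 -2.80194127] 0.002724762024991432 0.14892377937875922 29.1833
```

View pics/s9.png

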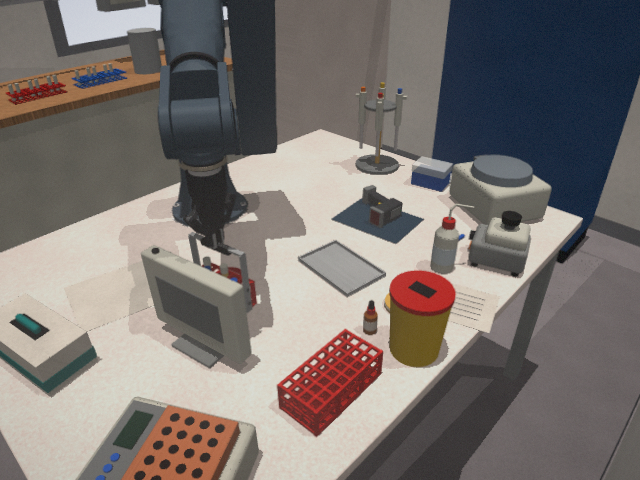

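View pics/w9.png

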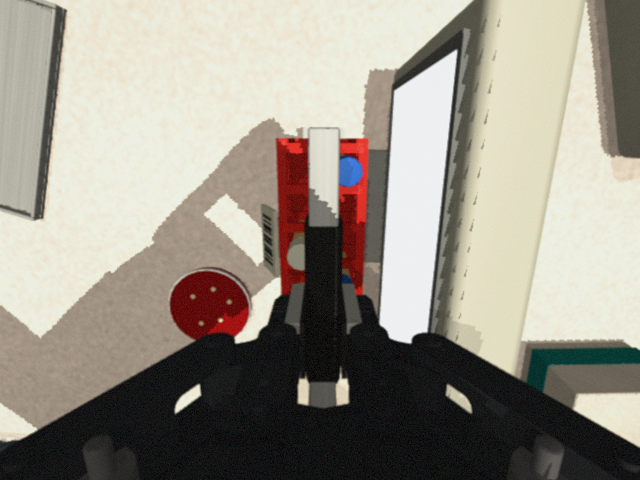

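The last pictures show the rack level at the panel, with a clear gap to the lit face (385–465 px) and the label on the far side (268,235). The scanner lies on its mat, and the bystanders haven't moved.

```bash
python3 -c "
from h import *
r.hand_in();print(r.current_t())"
```

```text
the job is handed in; nothing more can be done
the job is handed in; nothing more can be done
```

The job is handed in, at about 29 s of the 64 s allowed; no verdict is reported.

**Scanner:** I held it level and aimed along the rack's +y, with the window about 7 cm from the label, for just over 2 s. It then went back on its mat in the same spot, lying flat, and I let go. It touched down with about 9 N. I had no way to confirm an actual read; the aim rests on my measured label position, where two views differed by about 3 mm.

**Rack:** I lifted it by the handle and it is now held at the panel, with the label facing away from it.
- **Level and still:** the handle strap is level to about 0.1° along its length. I have no good check of tilt across the rack, because the deck depth readings were too noisy. Joint speeds were nearly zero.
- **Position:** by my measurements it is square to the panel within about 0.5° and centred on the lit area to within a few mm. Its middle is about 60 mm from the lit face, which leaves about a 31 mm gap to the rack's near side. "About 5 cm" could mean either distance, so I chose a value in between.
- **Contents:** all four tubes showed in the view at the panel, and the wrist force was steady at the rack's weight with no sign of contact.

In the last scene picture the bystanders looked where they were before. I judged that by eye, not by measurement.

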